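# Hold open the spring arm of the dish holder

### The job

Two identical spring-arm holders stand on the worktop, one with a flat petri dish in its seat, the other with a taller specimen jar. I want to lift the dish out: take the knob of the arm in front of the dish, swing the arm open against its spring all the way to its stop, and keep holding it there - the program finishes while holding the arm fully open. Leave the jar's arm closed, and leave the dish and the jar standing in their seats.

Things in the scene. Friction and masses are not known exactly. Their poses are not given: they have to be found in the camera images.
- holder_1: The left (+y) one of two identical fixed holders: aluminium plate 8 mm thick, spanning x -98..52, y -95..90 mm in its frame, with a round seat (inside 66 mm wide, lip 3 mm) and behind it a steel fence, top at 22 mm. Origin under the seat's centre, at worktop level; z up, x from seat to fence (roughly away from the robot), y along the closed arm from pivot to knob.
- seat_1 (a point): Centre of the round seat of holder_1, on the plate's top face, 8 mm above the worktop. The dish or the jar stands on it.
- pivot_1 (a point): Point on the vertical pivot axis of holder_1's arm, 48 mm above the worktop, at (-40, -65) mm in the holder's frame. The pivot bolt with its coil spring ends at 47 mm.
- knob_1 (a point): Grip centre of the upright round knob on holder_1's arm, 48 mm above the worktop, 135 mm from the pivot axis; moves with the arm. Black post, 14 mm diameter from 23 to 64 mm above the worktop, then a 17 mm head up to 73 mm. The arm is a level steel bar 12 mm wide, 13 to 23 mm above the worktop. z up, y along the arm away from the pivot.
- keeper_1 (a joint): Angle (rad) of holder_1's sprung arm about its vertical pivot. 0: closed, in front of the seat; grows anticlockwise seen from above, the knob swinging to the holder's -x side (towards the robot), up to the stop at 0.95. The spring pulls it shut with 4 N at the knob when closed, 7 N at the stop; let go, it snaps back to 0.
- holder_2: The right (-y) one of two identical fixed holders: aluminium plate 8 mm thick, spanning x -98..52, y -95..90 mm in its frame, with a round seat (inside 66 mm wide, lip 3 mm) and behind it a steel fence, top at 22 mm. Origin under the seat's centre, at worktop level; z up, x from seat to fence (roughly away from the robot), y along the closed arm from pivot to knob.
- seat_2 (a point): Centre of the round seat of holder_2, on the plate's top face, 8 mm above the worktop. The dish or the jar stands on it.
- pivot_2 (a point): Point on the vertical pivot axis of holder_2's arm, 48 mm above the worktop, at (-40, -65) mm in the holder's frame. The pivot bolt with its coil spring ends at 47 mm.
- knob_2 (a point): Grip centre of the upright round knob on holder_2's arm, 48 mm above the worktop, 135 mm from the pivot axis; moves with the arm. Black post, 14 mm diameter from 23 to 64 mm above the worktop, then a 17 mm head up to 73 mm. The arm is a level steel bar 12 mm wide, 13 to 23 mm above the worktop. z up, y along the arm away from the pivot.
- keeper_2 (a joint): Angle (rad) of holder_2's sprung arm about its vertical pivot. 0: closed, in front of the seat; grows anticlockwise seen from above, the knob swinging to the holder's -x side (towards the robot), up to the stop at 0.95. The spring pulls it shut with 4 N at the knob when closed, 7 N at the stop; let go, it snaps back to 0.
- dish_center (a point): Centre of the flat, round, covered petri dish, 61 mm diameter and 15 mm high, half-way up; it lies loose in the seat of one of the two holders. z axis up.
- jar_center (a point): Centre of the taller white screw-lid specimen jar, 56 mm diameter and 72 mm high, half-way up; it stands loose in the seat of the other holder. z axis up.
Things that resemble listed ones, but are neither listed nor needed, are in the scene too. There is more than one size of the part that bears dish_center; the job needs the smallest.

How it is judged:
By the outcome, as a careful person would: the job done as asked, in the order asked, and still so for the second after the job is handed in, while the arm keeps its last pose, push and grip.
It also fails if it takes over 35 s, if anything falls off the work surface, if the arm or the gripper's body presses on something with over 40 N, if the wrist force passes 120 N, or if a joint passes its speed limit or range.

### The arm

A 6-joint arm with a two-finger parallel gripper is mounted at the origin on a cart in front of the work surface, level with it; the furniture and walls round the work are solid. World frame = base frame: x ahead of the robot, y to its left, z up, the work surface at z = 0. Lengths are in m, angles in rad, forces in N, time in s.
With the tool pointing down it reaches from about 0.275 to 0.725 m from the base axis. Payload 5.6 kg.
Tool frame: the origin (TCP) lies at the very end of the fingers, on their centre line; the grasp point (between the pads) lies 19 mm behind it (bot.hold_point_z is the distance from the TCP to the grasp point, in m); z points along the fingers, x is the direction in which the jaws open and shut, and the axes are right-handed (so a half turn about z gives the same grasp; the last joint's range is limited). The gripper opens to 85 mm and grips with 20 to 120 N. Pads are 22 mm wide; open, the fingers measure 114 mm over their backs; the gripper's body (76 mm by 85 mm) begins 54 mm behind the grasp point. The pads swing forward as they close: fully open they stand 13 mm farther back than shut.
Start: joints at [1.598, 0.255, 0.108, 0, -1.424, -0.285], TCP at [0.14, 0.532, 0.231] pointing down, gripper open.
Joint ranges: [-2.95, 2.95], [-1.21, 1.97], [-1.09, 1.5], [-2.87, 1.71], [-2.94, -0.07], [-3.05, 3.05]. Speed limits (rad/s): [2.57, 2.57, 3.14, 3.14, 3.14, 3.14].

### API

Orientations are given as [roll, pitch, yaw] about the fixed x, y, z axes, in that order (R = Rz(yaw) Ry(pitch) Rx(roll)).
In Python, from workcell import bot, imaging gives the robot as it stands.
- The arm moves only by the tool jog_arm, never from a script. Its argument "deltas" is a list of rows, each a list of 3 entries, a list of its own where there are three numbers: the opening in per cent of the stroke, from 0 (shut) to 100 (fully open), then the shift along the tool's x, y, z in units of 40 mm (1.0 is 40 mm), then the turn, a rotation vector about the tool's x, y, z in rad. A call has 1 to 12 rows; each row is the pose to reach, as a shift and turn from the pose commanded when the call began, along the tool's axes at that moment; what a row does not reach only later rows make up. A row lasts 1/10 s, in which the tool goes at most 50 mm and 8.59 degrees, less where a joint would pass 70% of its speed; a pose out of reach is approached as far as the arm can. A call with a gripper value outside its range is refused whole. The fingers move at their own pace and stop on an object; "grip_force" is the grip in N (left out, the last holds). Time passes only in rows, so rows that repeat a pose let the fingers close. It gives the time, the measured TCP pose, the force and the opening at its end, in the units of the state.
- bot.get_obs(): the state, without advancing time (a new reading comes with each control period).
- imaging.grab_frame(name): name is "scene" or "top"; returns a dict with "img" (384x512x3 uint8, blue, green, red), "vfov" (degrees; the focal length in pixels is half the picture's height over the tangent of half this angle, whatever the lens; pixels are square), "cx", "cy" (the principal point, pixels), "k1" (the pictures are not rectified: a ray, as slopes to the right and down, at radius r is drawn at 1 + k1 r^2 times it, then the intrinsics apply), "pose" (4x4, takes a point from camera to world coordinates). Camera axes: x right, y up, looking along -z (the intrinsics and any distortion apply to the point x, -y, -z); pixel columns grow to the right and rows downward; lengths in m; the calibration is good to about 2 mm. A picture is of the moment at which its call begins. There is no depth.
- bot.job_done(): hands the job in, once; it reports no verdict.
The state is a dict: "clock": time; "joint_positions": joint angles; "qd": joint speeds; "joint_efforts": joint torques, N m; "tool_pos": TCP position; "ee_rot": TCP orientation; "force": force on the tool from outside, world axes, zero at the start; "torque": the same for the moment, N m; "grip_width": finger opening in m.
Only numpy, scipy, OpenCV 4.12 (cv2) and the standard library are available. Lean on these libraries where they do the work, as an engineer would, in place of code of your own. Each camera call takes 0.05 s, during which the arm holds its last target.

## Working session

There is one attempt and no reset: what is moved stays moved. The work goes in short steps, Python scripts to look and compute and a tool call to move; the robot and the scene stay as the last step left them, time stands still between calls to the robot, and variables do not carry over. Pictures are saved under pics/ and viewed, and the job is handed in when it is done.

Besides the shell and the picture viewer there is one more tool, called by a JSON object that holds its "fn" and its "kwargs". jog_arm: Moves the arm, as the interface text tells. Its arguments: {"type":"object","properties":{"deltas":{"type":"array","items":{"type":"array"}},"grip_force":{"type":"number"}},"required":["deltas"]}

```bash
mkdir -p pics; ls; python3 - <<'E'
from workcell import bot, imaging
import cv2, numpy as np
print(bot.get_obs())
for n in("scene","top"):
    f=imaging.grab_frame(n); cv2.imwrite(f"pics/{n}0.png",f["img"]); 
    np.save(f"pics/{n}0.npy",f,allow_pickle=True)
    print({k:v for k,v in f.items() if k!="img"})
E
```

```text
pics
{'clock': 0.0, 'joint_positions': array([ 1.59763729e+00,  2.55709161e-01,  1.06984724e-01, -4.91393316e-04,
       -1.42389607e+00, -2.84601728e-01]), 'qd': array([ 0.00191726,  0.00049098, -0.0012004 ,  0.00042167,  0.0004178 ,
        0.00025518]), 'joint_efforts': array([ 1.32139844e-04, -3.86627305e+01,  2.37932307e+01,  5.36499292e+00,
       -6.24039414e-03, -1.00846128e-05]), 'tool_pos': array([0.14001405, 0.53135428, 0.23040537]), 'ee_rot': array([-3.14154688e+00, -1.88726685e-03, -1.82862951e+00]), 'force': array([ 0.51410216,  1.04704565, -0.49076979]), 'torque': array([ 0.06219886, -0.0353244 , -0.03764036]), 'grip_width': 0.08536087154220826}
{'vfov': 45.50756095565449, 'cx': 260.28620071828243, 'cy': 189.01441225278063, 'k1': -0.012438997554260195, 'pose': array([[ 0.83079765,  0.33022549, -0.44802499, -0.0710549 ],
       [-0.55627251,  0.51917676, -0.64885775, -0.84504243],
       [ 0.0183348 ,  0.78829348,  0.6150262 ,  0.88259243],
       [ 0.        ,  0.        ,  0.        ,  1.        ]])}
{'vfov': 45.88815698346484, 'cx': 255.2193843975517, 'cy': 189.43570007260368, 'k1': -0.10576794172697945, 'pose': array([[ 0.02444305,  0.99200703, -0.1237925 ,  0.32359144],
       [-0.99968295,  0.0250031 ,  0.00297233,  0.03660426],
       [ 0.00604377,  0.1236806 ,  0.99230367,  1.53296829],
       [ 0.        ,  0.        ,  0.        ,  1.        ]])}
```

View pics/scene0.png

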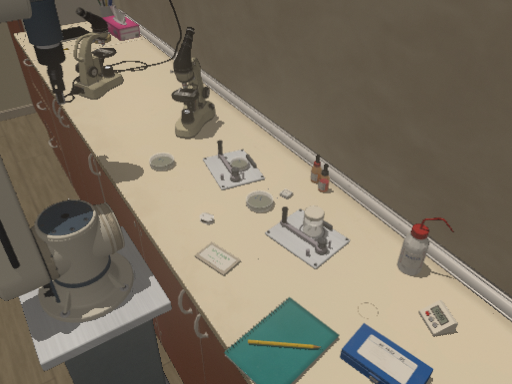

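View pics/top0.png

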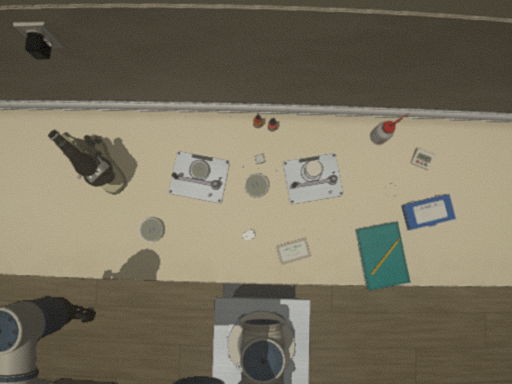

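```bash
python3 - <<'E'
import cv2, numpy as np
a=cv2.imread("pics/top0.png");b=cv2.imread("pics/scene0.png")
cv2.imwrite("pics/c1.png",cv2.resize(a[140:215,160:240],None,fx=8,fy=8,interpolation=2)[:600])
cv2.imwrite("pics/c2.png",cv2.resize(b[130:270,190:355],None,fx=4.2,fy=4.2,interpolation=2))
E
```

```text
(no output)
```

View pics/c1.png

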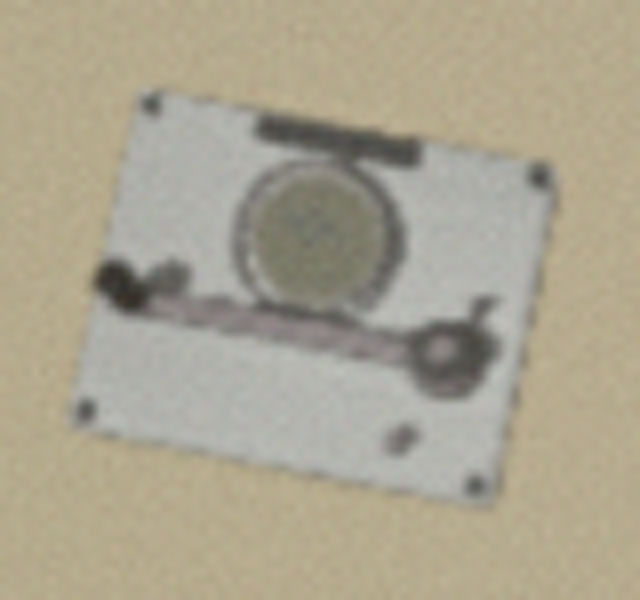

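View pics/c2.png

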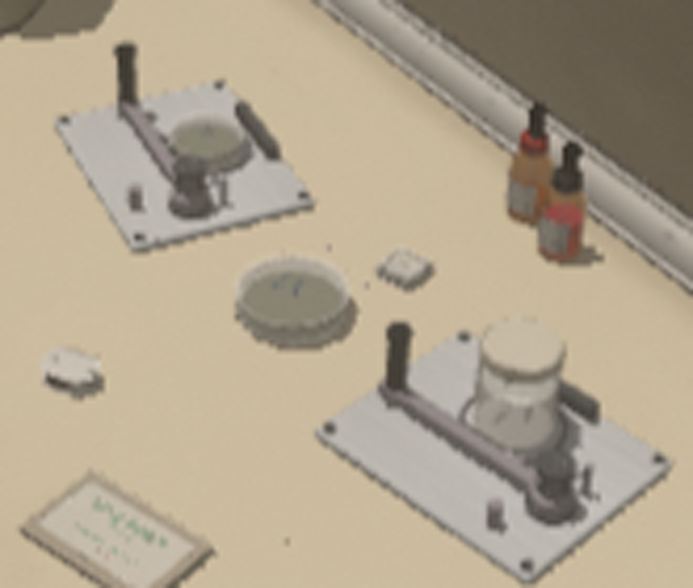

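```bash
cat > h.py <<'E'
import numpy as np, cv2
def load(n): return np.load(f"pics/{n}.npy",allow_pickle=True).item()
def K(f):
    F=f["img"].shape[0]/2/np.tan(np.radians(f["vfov"]/2)); return np.array([[F,0,f["cx"]],[0,F,f["cy"]],[0,0,1.]])
def ray(f,px):
    n=cv2.undistortPoints(np.array(px,float).reshape(-1,1,2),K(f),np.array([f["k1"],0,0,0,0.])).reshape(-1,2)
    d=np.c_[n[:,0],-n[:,1],-np.ones(len(n))]@f["pose"][:3,:3].T
    return f["pose"][:3,3],d
def onz(f,px,z):
    o,d=ray(f,px); return o+d*((z-o[2])/d[:,2])[:,None]
def tri(f,p,g,q):
    o,d=ray(f,[p]);u,e=ray(g,[q]);d=d[0];e=e[0]
    s=np.linalg.lstsq(np.c_[d,-e],u-o,rcond=None)[0]
    a=o+s[0]*d;b=u+s[1]*e; return (a+b)/2,np.linalg.norm(a-b)
def proj(f,P):
    c=(np.atleast_2d(P)-f["pose"][:3,3])@f["pose"][:3,:3]
    return cv2.projectPoints((c*[1,-1,-1]).reshape(-1,1,3),np.zeros(3),np.zeros(3),K(f),np.array([f["k1"],0,0,0,0.]))[0].reshape(-1,2)
E
python3 - <<'E'
from h import *
t=load("top0");s=load("scene0")
M=np.array([[52,90],[52,-95],[-98,-95],[-98,90]])/1e3
def fit(W):
    a=W[:,:2];A=a-a.mean(0);B=M-M.mean(0)
    U,S,V=np.linalg.svd(B.T@A);R=V.T@U.T
    tt=a.mean(0)-R@M.mean(0)
    return R,tt,np.abs(a-(M@R.T+tt)).max()
C=np.array([[135,90],[555,165],[495,510],[72,430]])/8+[160,140]-.5
# colour mask plate (top)
im=t["img"].astype(int);m=((im[...,2]-im[...,0])<18)&(im.max(2)>110);m=m.astype(np.uint8)*255
m[:140]=0;m[215:]=0;m[:,:160]=0;m[:,240:]=0
m=cv2.morphologyEx(m,cv2.MORPH_CLOSE,np.ones((9,9)))
c=max(cv2.findContours(m,0,2)[0],key=cv2.contourArea)
box=cv2.boxPoints(cv2.minAreaRect(c));print("rect",box.tolist())
S=np.array([[222,84],[314,206],[137,250],[56,120]])/4.2+[190,130]-.4
for f,px in((t,C),(s,S)):
    W=onz(f,px,.008);R,tt,e=fit(W)
    yaw=np.arctan2(R[1,0],R[0,0]);print("origin",tt,"yaw",yaw,"err",e)
    print(" knob closed",R@[-.040,.070]+tt,"pivot",R@[-.04,-.065]+tt)
kt=np.array([122,275])/8+[160,140]; 
kt=np.array([115,270])/8+[160,140]-.5; ks=np.array([125,48])/4.2+[190,130]-.4
print("knobtop",tri(t,kt,s,ks),"z73 top",onz(t,[kt],.073))
print("dish",onz(t,[np.array([317,240])/8+[160,140]-.5],.023))
# free dishes diameters
E
```

```text
rect [[167.8625946044922, 192.87664794921875], [176.1374053955078, 150.12338256835938], [229.24473571777344, 160.4022216796875], [220.9699249267578, 203.15548706054688]]
origin [0.57579223 0.22446049] yaw -0.1493939528004914 err 0.0020818141312268224
 knob closed [0.54665649 0.29963435] pivot [0.52656324 0.16613805]
origin [0.57501866 0.2174814 ] yaw -0.17185505187001698 err 0.003979364013952158
 knob closed [0.54757861 0.29329066] pivot [0.52449221 0.16027931]
knobtop (array([0.55154997, 0.30027295, 0.07005048]), np.float64(0.0026699173728787096)) z73 top [[0.55229518 0.29916667 0.073     ]]
dish [[0.57501714 0.22312213 0.023     ]]
```

```bash
cat >> h.py <<'E'
from scipy.spatial.transform import Rotation as Rn
def delta(pos,yaw,o=None):
    from workcell import bot
    o=o or bot.get_obs(); R=Rn.from_euler('xyz',o["ee_rot"]); T=Rn.from_euler('xyz',[np.pi,0,yaw])
    return (R.inv().apply(np.array(pos)-o["tool_pos"])/.04).round(3),(R.inv()*T).as_rotvec().round(3)
E
python3 - <<'E'
from h import *
t=load("top0");s=load("scene0")
print("micro base",onz(s,[[195,128],[180,122],[210,120]],0),onz(t,[[100,190]],0))
print(delta([.549,.299,.15],-3.297))
E
```

```text
micro base [[0.57216151 0.52821237 0.        ]
 [0.54440309 0.59887475 0.        ]
 [0.64921387 0.55161321 0.        ]] [[0.49941393 0.56609397 0.        ]]
(array([  3.008, -11.367,   2.018]), array([-1.000e-03, -1.000e-03,  1.468e+00]))
```

{"fn": "jog_arm", "kwargs": {"deltas": [[60, [0.3, -1.1, 0.0], [0, 0, 0.14]], [60, [0.6, -2.2, 0.0], [0, 0, 0.28]], [60, [0.9, -3.3, 0.0], [0, 0, 0.42]], [60, [1.2, -4.4, 0.2], [0, 0, 0.56]], [60, [1.5, -5.5, 0.4], [0, 0, 0.7]], [60, [1.8, -6.6, 0.7], [0, 0, 0.84]], [60, [2.1, -7.7, 1.0], [0, 0, 0.98]], [60, [2.4, -8.8, 1.3], [0, 0, 1.12]], [60, [2.7, -10.0, 1.6], [0, 0, 1.26]], [60, [3.0, -11.2, 2.0], [0, 0, 1.4]], [60, [3.0, -11.37, 2.0], [0, 0, 1.468]], [60, [3.0, -11.37, 2.0], [0, 0, 1.468]]]}}

```text
clock: 1.3
tool_pos: [0.5503, 0.2981, 0.1493]
ee_rot: [-3.139, -0.002, 2.983]
force: [0.1, 0.0, -0.3]
grip_width: 0.051
```

Check alignment over the knob before descending.

```bash
python3 - <<'E'
from h import *
from workcell import bot, imaging
for n in("scene","top"):
    f=imaging.grab_frame(n); np.save(f"pics/{n}1.npy",f,allow_pickle=True)
s=load("scene1");t=load("top1")
a=s["img"][90:200,170:290].copy();b=t["img"][130:240,140:260].copy()
cv2.imwrite("pics/d1.png",cv2.resize(np.hstack([a,b]),None,fx=3.3,fy=3.3,interpolation=2))
print(proj(s,[[.5503,.298,.149],[.551,.299,.073]]),proj(t,[[.5503,.298,.149]]))
print(delta([.5503,.299,.030],-3.297), bot.get_obs()["joint_positions"])
E
```

```text
[[218.89542252 120.47967889]
 [219.77737214 140.448228  ]] [[170.02351791 169.99839948]]
(array([-0.036, -0.016,  3.025]), array([-0.   , -0.001,  0.002])) [ 7.49127492e-01  4.36723123e-01  1.66713606e-01 -2.42702530e-04
 -1.30141726e+00 -9.02586290e-01]
```

View pics/d1.png

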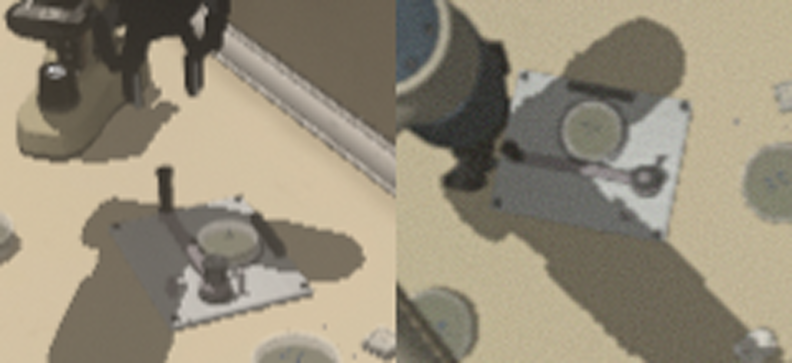

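{"fn": "jog_arm", "kwargs": {"deltas": [[60, [0, 0, 1.0], [0, 0, 0]], [60, [0, 0, 1.7], [0, 0, 0]], [60, [0, 0, 2.3], [0, 0, 0]], [60, [0, 0, 2.7], [0, 0, 0]], [60, [0, 0, 3.0], [0, 0, 0]], [60, [0, 0, 3.0], [0, 0, 0]]]}}

```text
clock: 2.0
tool_pos: [0.5479, 0.3001, 0.0301]
ee_rot: [-3.14, -0.002, 2.989]
force: [-0.8, 0.1, -0.5]
grip_width: 0.0512
```

```bash
python3 - <<'E'
from h import *
from workcell import bot, imaging
for n in("scene","top"):
    f=imaging.grab_frame(n); np.save(f"pics/{n}2.npy",f,allow_pickle=True)
s=load("scene2");t=load("top2")
a=s["img"][100:200,180:280].copy();b=t["img"][130:230,140:240].copy()
cv2.imwrite("pics/d2.png",cv2.resize(np.hstack([a,b]),None,fx=4,fy=4,interpolation=2))
print(bot.get_obs()["tool_pos"])
E
```

```text
[0.54947184 0.30056808 0.03230874]
```

View pics/d2.png

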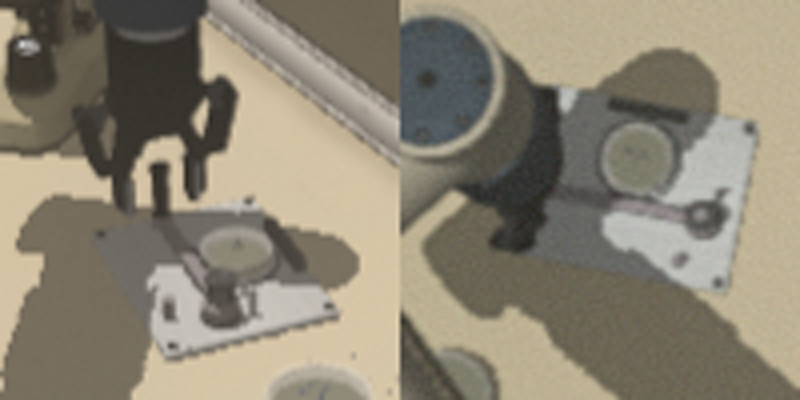

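{"fn": "jog_arm", "kwargs": {"deltas": [[0, [0, 0, 0], [0, 0, 0]], [0, [0, 0, 0], [0, 0, 0]], [0, [0, 0, 0], [0, 0, 0]], [0, [0, 0, 0], [0, 0, 0]], [0, [0, 0, 0], [0, 0, 0]], [0, [0, 0, 0], [0, 0, 0]], [0, [0, 0, 0], [0, 0, 0]], [0, [0, 0, 0], [0, 0, 0]]], "grip_force": 60}}

```text
clock: 2.9
tool_pos: [0.549, 0.3003, 0.0322]
ee_rot: [3.141, -0.0, 2.987]
force: [-6.3, 1.3, 5.7]
grip_width: 0.0137
```

{"fn": "jog_arm", "kwargs": {"deltas": [[0, [0.17, -0.004, 0], [0, 0, -0.05]], [0, [0.337, -0.017, 0], [0, 0, -0.1]], [0, [0.504, -0.038, 0], [0, 0, -0.15]], [0, [0.67, -0.067, 0], [0, 0, -0.2]], [0, [0.835, -0.105, 0], [0, 0, -0.25]], [0, [0.997, -0.151, 0], [0, 0, -0.3]], [0, [0.997, -0.151, 0], [0, 0, -0.3]], [0, [0.997, -0.151, 0], [0, 0, -0.3]]]}}

```text
clock: 3.7
tool_pos: [0.5107, 0.3013, 0.0324]
ee_rot: [3.14, 0.004, -2.997]
force: [3.5, 4.1, 2.5]
grip_width: 0.0137
```

{"fn": "jog_arm", "kwargs": {"deltas": [[0, [0.17, -0.004, 0], [0, 0, -0.05]], [0, [0.337, -0.017, 0], [0, 0, -0.1]], [0, [0.504, -0.038, 0], [0, 0, -0.15]], [0, [0.67, -0.067, 0], [0, 0, -0.2]], [0, [0.835, -0.105, 0], [0, 0, -0.25]], [0, [0.997, -0.151, 0], [0, 0, -0.3]], [0, [1.157, -0.204, 0], [0, 0, -0.35]], [0, [1.314, -0.266, 0], [0, 0, -0.4]], [0, [1.468, -0.336, 0], [0, 0, -0.45]], [0, [1.618, -0.413, 0], [0, 0, -0.5]], [0, [1.618, -0.413, 0], [0, 0, -0.5]], [0, [1.618, -0.413, 0], [0, 0, -0.5]]]}}

```text
clock: 4.9
tool_pos: [0.4486, 0.2776, 0.0324]
ee_rot: [3.139, 0.006, -2.498]
force: [0.6, 10.5, 0.6]
grip_width: 0.0133
```

{"fn": "jog_arm", "kwargs": {"deltas": [[0, [0.12, 0.02, 0], [0, 0, -0.035]], [0, [0.235, 0.02, 0], [0, 0, -0.07]], [0, [0.337, 0.013, 0], [0, 0, -0.1]], [0, [0.437, 0.0, 0], [0, 0, -0.13]], [0, [0.504, -0.01, 0], [0, 0, -0.15]], [0, [0.504, -0.01, 0], [0, 0, -0.15]], [0, [0.504, -0.01, 0], [0, 0, -0.15]]]}}

```text
clock: 5.6
tool_pos: [0.4329, 0.2648, 0.0324]
ee_rot: [3.14, 0.006, -2.348]
force: [-0.7, 8.3, 1.3]
grip_width: 0.0137
```

{"fn": "jog_arm", "kwargs": {"deltas": [[0, [0.05, 0.02, 0], [0, 0, -0.015]], [0, [0.1, 0.02, 0], [0, 0, -0.03]], [0, [0.1, 0.02, 0], [0, 0, -0.03]], [0, [0.1, 0.02, 0], [0, 0, -0.03]]]}}

```text
clock: 6.0
tool_pos: [0.4305, 0.2625, 0.0324]
ee_rot: [3.141, 0.007, -2.318]
force: [3.9, 7.6, -1.8]
grip_width: 0.0137
```

{"fn": "jog_arm", "kwargs": {"deltas": [[0, [0.05, 0.0, 0], [0, 0, 0]], [0, [0.1, 0.0, 0], [0, 0, 0]], [0, [0.1, 0.0, 0], [0, 0, 0]], [0, [0.1, 0.0, 0], [0, 0, 0]]]}}

```text
clock: 6.4
tool_pos: [0.4303, 0.2623, 0.0327]
ee_rot: [-3.141, 0.014, -2.317]
force: [13.6, 14.7, -10.7]
grip_width: 0.0139
```

```bash
python3 - <<'E'
from h import *
from workcell import bot, imaging
for n in("scene","top"):
    f=imaging.grab_frame(n); np.save(f"pics/{n}3.npy",f,allow_pickle=True)
s=load("scene3");t=load("top3")
a=s["img"][100:270,180:360].copy();b=t["img"][110:280,160:360].copy()
cv2.imwrite("pics/d3.png",cv2.resize(np.hstack([a,b]),None,fx=2.1,fy=2.1,interpolation=2))
o=bot.get_obs();print(o["clock"],o["tool_pos"],o["force"],o["grip_width"])
E
```

```text
6.5 [0.43029207 0.26225311 0.03265968] [ 13.20921851  13.88525435 -11.55171592] 0.013550748119324453
```

View pics/d3.png

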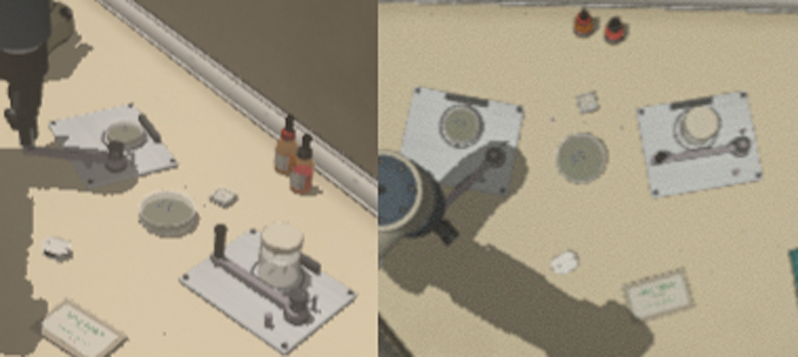

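The picture shows the dish holder's arm swung open, running from its pivot at crop pixel (493,155) to the gripper. The dish is still in its seat at (461,123). The jar stands in its seat at (697,125) with its arm closed. The force stopped rising with travel only when the arm met its stop, and the grip is steady.

```bash
python3 - <<'E'
from workcell import bot
print(bot.job_done())
E
```

```text
the job is handed in; nothing more can be done
None
```

The dish holder's arm is swung fully open and the gripper is still holding it there. I handed the job in at about 6.5 s of the 35 s allowed.

The dish in a seat was in holder_1, the left one; two loose dishes on the worktop are not part of the job. I gripped that arm's knob with 60 N (13.7 mm measured between the pads, 14 mm expected) and swung it along its arc.

- **At the stop:** a further 4 mm of commanded travel moved the tool only about 0.3 mm. The sideways force rose from about 8 N to about 20 N. The path of the knob works out to about 0.96 rad, against a stop at 0.95.
- **Final picture:** the dish and the jar stand in their seats, and the jar's arm is closed.
- **Disagreements:** the two camera views differed by up to 7 mm on where the holder stands, so I went by the knob seen from both. Partway through the swing there was a sideways pull of about 8 N along the arm, which I eased by about 1 mm. A downward force of about 11 N remains on the tool while it pushes against the stop.

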